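Restock the filter bay: old canister forward, new one behind

TASK

Press down the sprung pad in the gap at the end of the bay's front flap so that the flap springs open, and pull the old filter canister that stands at the back of the bay forward onto the round mark at the front of its own lane. Stand the new canister from the bench on the round mark behind it, let go, and push the flap shut until the hook catches again. Do not tip a canister over, and leave the other goods and things where they stand.

Things in the scene. Friction and masses are not known exactly. Their poses are not given: they have to be found in the camera images.
- bay: Stock bay, fixed to the bench: grey tray, two lanes along x centred on y = +65 and -65 mm. Origin on the bench under the flap's hinge line, mid-width; +x into the bay, +y its left, z up (the frame of all bay lengths here). Floor 20 mm up, x 0 to 280, y -141 to 141 mm; side walls 7 mm thick, up to z = 65 from x = 35; a strip 8 mm high parts the lanes.
- board_edge (a point): Middle of the lower front edge of the small wire shelf (orange beams) over the bay's rear, at bay x = 165, z = 240 mm. It spans the bay's width back to x = 280 and carries a carton up to z = 295 mm, so the rear places must be reached with the tool leaning forward into the bay, about 30 degrees. In front of this edge nothing is overhead.
- left_front_place (a point): Centre of the front mark of the left lane (+y in the bay), at bay x = 50 mm, on the floor: a dark round mark 68 mm across, flush. Axes as the bay's.
- left_rear_place (a point): Centre of the rear mark of the left lane, like the front one, at bay x = 155 mm, on the bay's floor.
- right_front_place (a point): Centre of the front mark of the right lane (-y in the bay), on the bay's floor.
- right_rear_place (a point): Centre of the rear mark of the right lane, on the bay's floor.
- flap (a joint): Hinge of the front flap, rad: 0 shut (upright), 0.7 open, leaning 40 degrees out towards the robot. Aluminium sheet 262 wide, 85 high, 6 mm thick, hinged along its foot at bay x = 0, z = 15 mm. A weak spring (under 2 N at the edge) opens it once the hook frees its pin. To shut, push its edge into the bay along its arc; last, its pin rides over the hook (about 3 to 5 N) and catches, with 0.02 rad of play.
- flap_edge (a point): Middle of the flap's free upper edge, in the middle of its thickness; moves with the flap. Shut, it stands at bay x = -4 mm, z = 100 mm; open, about 58 mm out from the bay and 80 mm above the bench.
- hook (a joint): Travel of the sprung hook, m: 0 up (home), 0.018 pressed to its stop. It moves straight down against a spring of 2.5 N at the top and 4.5 N at the stop. The flap's pin comes free at about 7 mm; press 12 to 16 mm, and the hook returns when let go.
- hook_pad (a point): Centre of the top of the hook's black pad (40 mm along bay x, 34 along y), 116 mm above the bench at rest, at bay x = 0, y = 166 mm by the left end of the flap. It lies 12 mm below the rim of its grey housing, in the gap between two cheeks 50 mm apart along bay x (tops at z = 128 mm), with an outer wall of that height 30 mm away at +y and free room at -y.
- old_centre (a point): Centre, half-way up, of the old filter canister: upright white plastic cylinder with thin grey ribs and grey ends, 56 mm across, 110 mm high, about 0.35 kg; starts near the rear of one of the lanes in the bay. z along its axis.
- new_centre (a point): Centre, half-way up, of the new filter canister: the same kind as the old one (56 mm across, 110 mm high, about 0.35 kg); starts upright on the bench to the right of the bay.
- old: The old canister; origin at the centre of its underside.
- new: The new canister; origin at the centre of its underside.
- tin: Bystander: squat steel tin, 64 mm across, 75 mm high, at the rear of the bay's other lane; origin at the centre of its underside.
- flask: Bystander: white bottle, 60 mm across, 170 mm high, on the bench; origin under its centre.
- jar: Bystander: amber jar, 72 mm across, 85 mm high, on the bench; origin under its centre.
- carton: Bystander: cardboard carton 80 x 100 x 80 mm on the bench; origin under its centre.
- spanner: Bystander: spanner 190 mm long lying on the bench.
- bowl: Bystander: steel bowl, 110 mm across, 50 mm high; origin under its centre.
- coupling: Bystander: hose coupling standing on end, 44 mm across, 77 mm high; origin under its centre.
There are look-alikes about, which are no part of the job. Leave any red look-alike of the old alone.

How it is judged:
By the outcome, as a careful person would: the job done as asked, in the order asked, and still so for the second after the job is handed in, with the robot touching nothing.
It also fails if it takes over 72 s, if anything falls off the work surface, if the arm or the gripper's body presses on something with over 40 N, if the wrist force passes 120 N, or if a joint passes its speed limit or range.

ROBOT

A 7-joint arm with a two-finger parallel gripper is mounted at the origin on the work surface. World frame = base frame: x ahead of the robot, y to its left, z up, the work surface at z = 0. Lengths are in m, angles in rad, forces in N, time in s.
With the tool pointing down it reaches from about 0.425 to 0.925 m from the base axis. Payload 6.8 kg.
Tool frame: the origin (TCP) lies on the front face of the gripper's body, between the roots of the fingers; the fingertips stand 73 mm ahead of it and the grasp point (between the pads) lies 54 mm ahead of it (env.nose_length is the distance from the TCP to the fingertips, in m); z points along the fingers, y is the direction in which the jaws open and shut (so a half turn about z gives the same grasp; the last joint's range is limited). The gripper opens to 85 mm and grips with 20 to 120 N. Pads are 22 mm wide; open, the fingers measure 114 mm over their backs; the gripper's body (76 mm by 85 mm) begins 54 mm behind the grasp point. The pads swing forward as they close: fully open they stand 13 mm farther back than shut.
Start: joints at [-0.108, 0.477, 0.022, 1.555, -0.011, 1.109, -0.083], TCP at [0.675, 0, 0.304] pointing down, gripper open.
Joint ranges: [-2.96, 2.96], [-0.34, 2.1], [-1.41, 1.46], [0.24, 2.44], [-1.37, 4.51], [0.17, 1.92], [-2.96, 2.96]. Speed limits (rad/s): [2.39, 2.39, 3.14, 3.14, 3.14, 3.14, 3.14].

INTERFACE

Orientations are given as a unit quaternion [w, x, y, z].
In Python, from cell import env, kin, camera, calibration, job gives the robot as it stands. The module is installed in compiled form; this text tells all that it offers. Calls block until the motion is done:
- env.reach(position, orientation): joint-space move of the TCP to a pose.
- env.movel(position, velocity=0.15, rot=None, stop_force=None): straight line of the TCP; rot=None keeps the orientation; velocity is the mean speed in m/s. With stop_force (N) it stops when the force on the tool has changed by that much, and returns True; else False.
- env.goto_joints(angles): joint-space move.
- env.grip(opening, f_grip=None): finger opening in m; f_grip is the grip in N (None keeps the last); returns when the fingers have stopped.
- env.dwell(seconds).
- kin.inverse_kinematics(position, orientation): joint angles nearest the present ones, or None.
- env.get_state(): the state.
- camera(name): name is "scene" or "side" or "wrist"; returns (picture, depth): 420x560x3 uint8, blue, green, red; 420x560 float32, m along the optical axis (not along the pixel's ray), 0 where there is no reading.
- calibration(name): a dict with "fx", "fy", "cx", "cy" (pixels), "rvec" (rotation vector, rad) and "tvec" (3), from world to camera coordinates, as OpenCV has them. Camera axes: x right, y down, z forward; pixel columns grow to the right and rows downward; lengths in m; the calibration is good to about 2 mm. A picture is of the moment at which its call begins: read the wrist's pose just before it. calibration takes no time and is no camera call; for the wrist camera it gives the pose at the moment of the call.
A pose or a line that the arm cannot do raises env.PlanningError and nothing moves.
- job.job_done(): hands the job in, once; it reports no verdict.
The state is a dict: "time": time; "qpos": joint angles; "joint_velocities": joint speeds; "joint_torque": joint torques, N m; "tcp_pos": TCP position; "orientation": TCP orientation; "force": force on the tool from outside, world axes, zero at the start; "torque": the same for the moment, N m; "opening": finger opening in m.
Only numpy, scipy, OpenCV 4.12 (cv2) and the standard library are available. Lean on these libraries where they do the work, as an engineer would, in place of code of your own. Each camera call takes 0.05 s, during which the arm holds its last target.

## Working session

There is one attempt and no reset: what is moved stays moved. The work goes in short steps, each a Python script; the robot and the scene stay as the last script left them, time stands still between calls to the robot, and variables do not carry over. Pictures are saved under pics/ and viewed, and the job is handed in when it is done.

```bash
ls; mkdir -p pics; python3 - <<'E'
from cell import env,kin,camera,calibration,job
import cv2,numpy as np
for n in ["scene","side","wrist"]:
    p,d=camera(n); cv2.imwrite(f"pics/{n}0.png",p); np.savez(f"{n}0.npz",p=p,d=d,**{k:np.array(v) for k,v in calibration(n).items()})
    print(n,calibration(n))
s=env.get_state();print(s)
E
```

```text
pics
scene {'fx': 520.057228498117, 'fy': 520.057228498117, 'cx': 286.0500091635034, 'cy': 216.3187552302105, 'rvec': array([ 2.15340811,  0.6756045 , -0.34383289]), 'tvec': array([-0.45281667, -0.06985634,  1.91240591])}
side {'fx': 389.2713338679878, 'fy': 389.2713338679878, 'cx': 275.293785809878, 'cy': 207.26944440373347, 'rvec': array([ 0.46989783, -2.72658196,  1.14550493]), 'tvec': array([0.51538573, 0.25432063, 1.11221981])}
wrist {'fx': 367.26024788497404, 'fy': 367.26024788497404, 'cx': 278.84562250831516, 'cy': 212.61945596903917, 'rvec': array([-2.84286539e+00,  1.02695399e-03,  2.34103115e-03]), 'tvec': array([-0.67277918, -0.03903155,  0.38000616])}
{'time': 0.15, 'qpos': array([-0.1079183 ,  0.47769184,  0.02270703,  1.55631733, -0.01119437,
        1.10931511, -0.08316506]), 'joint_velocities': array([ 0.00021853,  0.00050325,  0.00223435, -0.00053365, -0.00189111,
       -0.00084926, -0.00114955]), 'joint_torque': array([-7.73781426e-01, -6.02882981e+01,  9.26895943e-01, -2.85432136e+01,
       -2.59631742e-01, -2.96258542e-02,  4.83857270e-02]), 'tcp_pos': array([ 6.74611510e-01, -4.07787400e-04,  3.03062118e-01]), 'orientation': array([-3.55152423e-04,  7.07252817e-01,  7.06960231e-01, -7.46983804e-04]), 'force': array([-0.58630059,  0.51043779, -0.97108823]), 'torque': array([-0.09484416,  0.07414553,  0.00010292]), 'opening': 0.08570931252811542}
```

View pics/scene0.png

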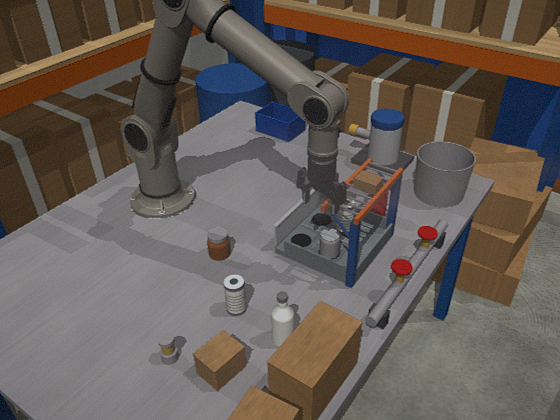

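View pics/side0.png

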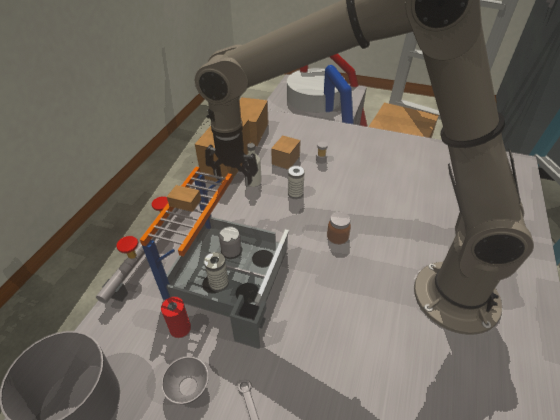

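View pics/wrist0.png

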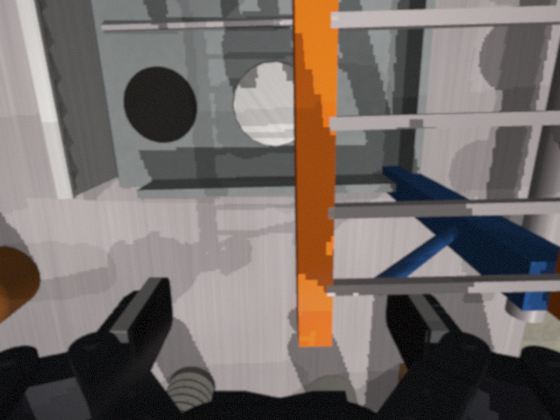

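```bash
cat > h.py <<'E'
import numpy as np,cv2
from scipy.spatial.transform import Rotation as R
def cloud(f):
    z=np.load(f); d=z['d']; v,u=np.indices(d.shape)
    c=np.stack([(u-z['cx'])/z['fx']*d,(v-z['cy'])/z['fy']*d,d],-1)
    M=R.from_rotvec(z['rvec']).as_matrix()
    w=(c-z['tvec'])@M
    w[d==0]=np.nan
    return w,z['p']
def shot(n,name):
    from cell import camera,calibration
    c=calibration(n); p,d=camera(n)
    cv2.imwrite(f"pics/{name}.png",p); np.savez(f"{name}.npz",p=p,d=d,**{k:np.array(v) for k,v in c.items()})
    return cloud(f"{name}.npz")
def proj(f,P):
    z=np.load(f); K=np.array([[z['fx'],0,z['cx']],[0,z['fy'],z['cy']],[0,0,1.]])
    return cv2.projectPoints(np.atleast_2d(P).astype(float),z['rvec'],z['tvec'],K,None)[0][:,0]
E
python3 - <<'E'
from h import *
np.set_printoptions(precision=4,suppress=True)
w,p=cloud('side0.npz')
for n,(u,v) in dict(old=(214,259),tin=(229,233),red=(174,300),mark_l=(248,293),mark_r=(262,258),new=(296,171),jar=(340,218),bowl=(185,372),hous=(250,310),flapR=(286,235),flapL=(262,290),beam=(190,240)).items(): print(n,w[v,u])
w,p=cloud('wrist0.npz')
for u,v in [(160,104),(275,104),(265,104),(45,50),(67,190),(30,10),(140,190),(390,183),(315,50),(315,330),(190,390),(330,390)]: print(u,v,w[v,u])
for f,c in (('side0',(110,200,220,200)),('scene0',(220,150,220,200))):
    im=cv2.imread(f'pics/{f}.png'); x,y,a,b=c
    cv2.imwrite(f'pics/{f}c.png',cv2.resize(im[y:y+b,x:x+a],None,fx=3,fy=3,interpolation=cv2.INTER_CUBIC))
E
```

```text
old [0.6522 0.1952 0.1316]
tin [0.67   0.0679 0.0964]
red [0.6977 0.335  0.114 ]
mark_l [0.558  0.1994 0.0214]
mark_r [0.5656 0.0704 0.0229]
new [ 0.5632 -0.2569  0.1143]
jar [ 0.3719 -0.1142  0.0843]
bowl [0.6189 0.455  0.0129]
hous [0.5035 0.3007 0.1203]
flapR [0.504  0.0248 0.1029]
flapL [0.5025 0.2244 0.0993]
beam [0.6739 0.2461 0.2571]
160 104 [0.5635 0.0701 0.0213]
275 104 [0.6702 0.0708 0.0947]
265 104 [0.6629 0.0708 0.0952]
45 50 [0.5117 0.1067 0.0987]
67 190 [0.5117 0.0082 0.1016]
30 10 [0.5082 0.1307 0.1018]
140 190 [ 0.5532 -0.0005  0.0657]
390 183 [0.7683 0.0054 0.0649]
315 50 [0.6835 0.0873 0.2608]
315 330 [ 0.6861 -0.0046  0.2609]
190 390 [ 0.5726 -0.2384  0.0375]
330 390 [0.6852 0.0091 0.3039]
```

```bash
sleep 1
```

```text
(no output)
```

View pics/side0c.png

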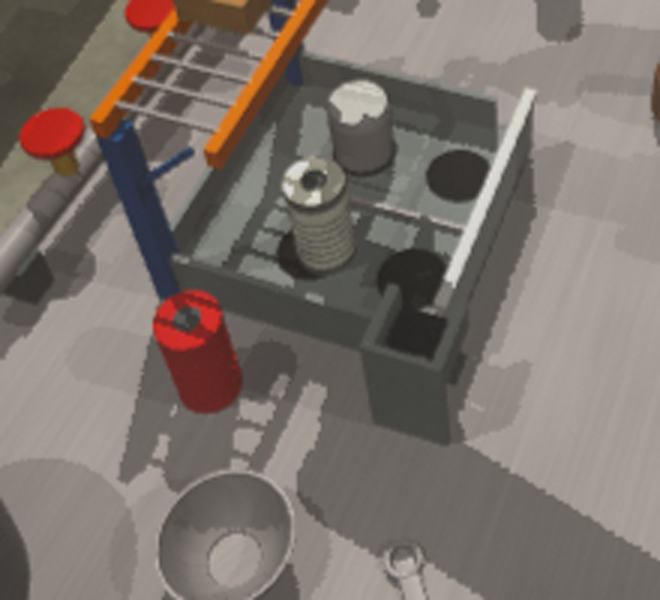

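View pics/scene0c.png

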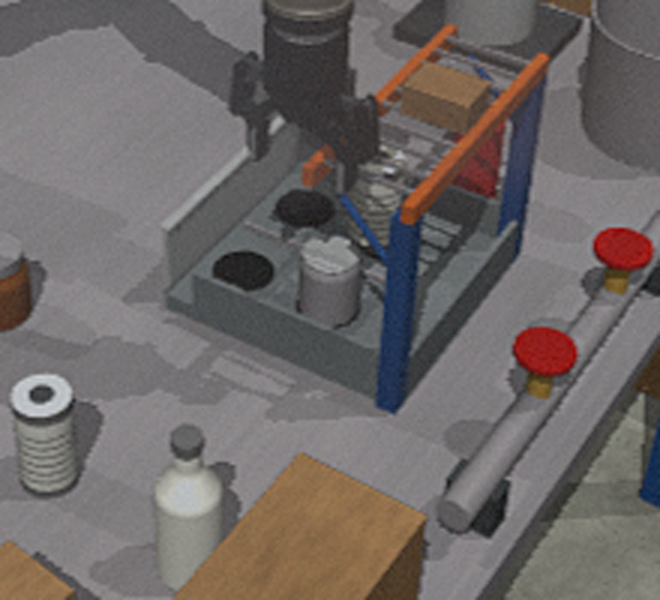

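```bash
python3 - <<'E'
from h import *
from cell import env,kin
np.set_printoptions(precision=4,suppress=True)
z=np.load('wrist0.npz');M=R.from_rotvec(z['rvec']).as_matrix();cw=-M.T@z['tvec'];print('cam world',cw, 'axis',M[2])
q=R.from_matrix(np.array([[0,1,0],[1,0,0],[0,0,-1.]]).T)
s=env.get_state()
q0=s['orientation']; RT=R.from_quat(q0,scalar_first=True).as_matrix(); print(RT); print('cam in tool',RT.T@(cw-s['tcp_pos']))
w,p=cloud('side0.npz')
def rot(yaw,lean,flip=1):
    t=np.array([np.sin(lean)*np.cos(yaw),np.sin(lean)*np.sin(yaw),-np.cos(lean)])
    y=np.array([-np.sin(yaw),np.cos(yaw),0])*flip
    x=np.cross(y,t); return R.from_matrix(np.stack([x,y,t],1)).as_quat(scalar_first=True)
for flip in (1,-1):
  for lean in (0,.35,.5236):
    o=rot(0,lean,flip); print(flip,lean,R.from_quat(o,scalar_first=True).as_matrix().round(2).tolist())
    for P in ([.64,.2,.16],[.54,.2,.16],[.55,-.25,.13],[.43,.12,.14],[.51,.30,.19]): print(P,kin.inverse_kinematics(P,o))
for n,P in dict(a=(.55,.12,.45)).items(): print(kin.inverse_kinematics(P,q0))
E
```

```text
cam world [0.6734 0.0739 0.3737] axis [-0.0017 -0.2943 -0.9557]
[[ 0.0004  1.     -0.0016]
 [ 1.     -0.0004 -0.0006]
 [-0.0006 -0.0016 -1.    ]]
cam in tool [ 0.0743 -0.0013 -0.0706]
1 0 [[-1.0, 0.0, 0.0], [0.0, 1.0, 0.0], [0.0, 0.0, -1.0]]
[0.64, 0.2, 0.16] [-0.1642  0.6425 -0.3316  1.6598  0.2554  0.8821  0.9732]
[0.54, 0.2, 0.16] [-0.1941  0.5153 -0.3473  1.8959  0.2431  0.7712  0.8956]
[0.55, -0.25, 0.13] [ 0.5129  0.5845 -0.2517  1.8463  0.2062  0.736   1.7186]
[0.43, 0.12, 0.14] [-0.118   0.3797 -0.3445  2.2015  0.226   0.5927  0.9426]
[0.51, 0.3, 0.19] [-0.3478  0.4996 -0.378   1.8387  0.2381  0.8477  0.7283]
1 0.35 [[-0.94, 0.0, 0.34], [0.0, 1.0, 0.0], [-0.34, 0.0, -0.94]]
[0.64, 0.2, 0.16] [-0.3272  0.535  -0.1643  1.8851  0.5432  0.4671  0.6588]
[0.54, 0.2, 0.16] [-0.4327  0.415  -0.1321  2.1036  0.6415  0.3944  0.4572]
[0.55, -0.25, 0.13] [ 0.6991  0.533  -0.403   2.0304  0.2545  0.2938  1.7193]
[0.43, 0.12, 0.14] [-0.5024  0.2913 -0.007   2.4082  0.9112  0.2156  0.1886]
[0.51, 0.3, 0.19] [-0.5611  0.4017 -0.2151  2.0289  0.6453  0.5487  0.2939]
1 0.5236 [[-0.87, 0.0, 0.5
[... 1014 characters left out ...]
0.2942 -2.0102]
[0.55, -0.25, 0.13] [ 0.3129  0.5025  0.0798  2.0568 -0.5824  0.3029 -0.6604]
[0.43, 0.12, 0.14] [-0.5376  0.2912  0.0327  2.4105  0.8823  0.2053 -2.9257]
[0.51, 0.3, 0.19] [-1.0921  0.4213  0.4416  2.0642  0.1198  0.426  -2.3821]
-1 0.5236 [[0.87, 0.0, 0.5], [0.0, -1.0, 0.0], [0.5, 0.0, -0.87]]
[0.64, 0.2, 0.16] [-1.0932  0.6782  0.8273  2.0303 -1.1147  0.2603 -1.0378]
[0.54, 0.2, 0.16] [ 0.0658  0.5223 -0.7901  2.1593  1.4587  0.6369  2.8799]
[0.55, -0.25, 0.13] [ 1.0583  0.641  -0.8164  2.0964  1.2706  0.2347 -2.3108]
[0.43, 0.12, 0.14] None
[0.51, 0.3, 0.19] [-1.4323  0.5086  0.8154  2.1629 -0.0532  0.2162 -2.2794]
[-0.3107  0.1892 -0.0177  1.6268  0.0034  1.3273 -0.3294]
```

```bash
cat >> h.py <<'E'
def rot(yaw,lean,flip=1):
    t=np.array([np.sin(lean)*np.cos(yaw),np.sin(lean)*np.sin(yaw),-np.cos(lean)])
    y=np.array([-np.sin(yaw),np.cos(yaw),0])*flip
    x=np.cross(y,t); return R.from_matrix(np.stack([x,y,t],1)).as_quat(scalar_first=True)
E
python3 - <<'E'
from h import *
from cell import env,kin
np.set_printoptions(precision=4,suppress=True)
env.reach([.53,.15,.44],rot(0,0))
w,p=shot('wrist','w1'); print(env.get_state()['time'])
E
```

```text
1.3083
```

View pics/w1.png

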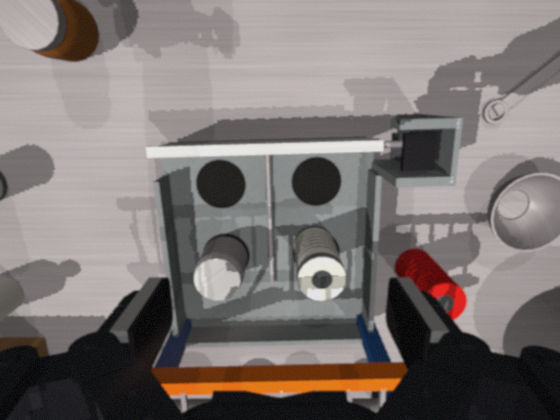

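```bash
cat > an.py <<'E'
from h import *
np.set_printoptions(precision=4,suppress=True)
w,p=cloud('w1.npz'); g=p.max(2).astype(int)
def floor(u,v,z):
    c=np.load('w1.npz');M=R.from_rotvec(c['rvec']).as_matrix();o=-M.T@c['tvec']
    r=M.T@np.array([(u-c['cx'])/c['fx'],(v-c['cy'])/c['fy'],1]);return o+r*(z-o[2])/r[2]
n,l,st,cen=cv2.connectedComponentsWithStats((g<45).astype(np.uint8))
for i in range(1,n):
    if st[i,4]>500: 
        m=l==i; print(st[i],cen[i],np.nanmedian(w[m],0), floor(*cen[i],np.nanmedian(w[m][:,2])))
Z=w[...,2];X=w[...,0];Y=w[...,1]
m=(abs(Z-.13)<.008)&(X>.58)&(X<.72)&(Y>.1)&(Y<.26)
q=w[m];c,r=cv2.minEnclosingCircle((q[:,:2]*1000).astype(np.float32));print('old',q.min(0),q.max(0),np.median(q[:,2]),c,r)
m=(abs(Z-.095)<.007)&(X>.6)&(X<.75)&(Y>0)&(Y<.12)
q=w[m];c,r=cv2.minEnclosingCircle((q[:,:2]*1000).astype(np.float32));print('tin',np.median(q[:,2]),c,r)
m=(abs(Z-.10)<.006)&(X>.48)&(X<.53)&(Y<.262)&(Y>-.02)&(g>150)
q=w[m];f=np.polyfit(q[:,1],q[:,0],1);print('flap',f,q.min(0),q.max(0),np.median(q,0),np.arctan(f[0]))
m=(abs(Z-.128)<.005)&(X>.44)&(X<.58)&(Y>.25)&(Y<.36);q=w[m];print('hous',q.min(0),q.max(0),len(q),np.median(q[:,2]))
print(cv2.minAreaRect((q[:,:2]*1000).astype(np.float32)))
m=(abs(Z-.116)<.005)&(g<60)&(X>.46)&(X<.55)&(Y>.25)&(Y<.36);q=w[m];print('pad',q.min(0),q.max(0),np.median(q,0),len(q))
m=(abs(Z-.255)<.02)&(p[...,2]>150)&(p[...,0]<80);q=w[m];print('beam',q.min(0),q.max(0),np.median(q,0))
E
python3 an.py
```

```text
[ 393  131   48   41 1438] [418.9708 150.5549] [0.5065 0.2983 0.1164] [0.5061 0.2979 0.1164]
[ 293  158   47   47 1689] [316.0426 180.9467] [0.5593 0.1987 0.0211] [0.5593 0.1988 0.0211]
[ 198  161   46   46 1670] [220.5186 183.5689] [0.5629 0.069  0.0211] [0.5626 0.069  0.0211]
[    0   278   560   142 33436] [279.4135 377.1781] [0.5179 0.1488 0.4356] [0.5193 0.1487 0.4356]
old [0.6214 0.1689 0.122 ] [0.6784 0.2244 0.1334] 0.13048594643312467 (650.0150146484375, 196.43394470214844) 28.94008445739746
tin 0.09547467032389101 (668.1077270507812, 69.80957794189453) 29.67642593383789
flap [-0.0255  0.5086] [0.4963 0.0014 0.0967] [0.5145 0.2619 0.1041] [0.5052 0.1322 0.1015] -0.025476749115392393
hous [0.4719 0.2699 0.123 ] [0.5429 0.3349 0.1308] 1697 0.12851524464044342
((507.23565673828125, 302.6483459472656), (70.32947540283203, 64.18693542480469), 1.331710696220398)
pad [0.4732 0.2705 0.111 ] [0.5327 0.329  0.1199] [0.5076 0.2974 0.1166] 1340
beam [0.6729 0.0512 0.2586] [0.6905 0.2479 0.2629] [0.6811 0.1539 0.2606]
```

```bash
cat >> h.py <<'E'
A=0.0255; O=np.array([.5110,.1327,0])
Rb=R.from_euler('z',A).as_matrix()
def bay(x,y,z): return O+Rb@np.array([x,y,z])
def tcp_for(P,o,d): return np.array(P)-d*R.from_quat(o,scalar_first=True).as_matrix()[:,2]
E
python3 - <<'E'
from h import *
from cell import env,kin
np.set_printoptions(precision=4,suppress=True)
o=rot(A,0); print(env.nose_length)
env.grip(0.0,40)
env.reach(tcp_for(bay(0,.166,.16),o,.073),o)
s0=env.get_state()['force']
print(env.movel(tcp_for(bay(0,.166,.121),o,.073),.12,stop_force=12))
print(env.movel(tcp_for(bay(0,.166,.102),o,.073),.04,stop_force=15))
s=env.get_state(); print(s['tcp_pos'],s['force']-s0,s['time'])
env.dwell(.5)
shot('side','s1')
env.movel(tcp_for(bay(0,.166,.17),o,.073),.15)
shot('side','s2'); s=env.get_state(); print(s['force']-s0,s['time'],s['opening'])
im=np.hstack([cv2.imread(f'pics/{f}.png')[200:380,110:330] for f in('s1','s2')]);cv2.imwrite('pics/s12.png',cv2.resize(im,None,fx=1.8,fy=1.8))
E
```

```text
0.0726
False
False
[0.5073 0.299  0.1754] [ 1.8834 -0.4602  3.2649] 4.175
[-0.2573 -0.3696 -1.252 ] 5.375 1.4066763243292033e-05
```

View pics/s12.png

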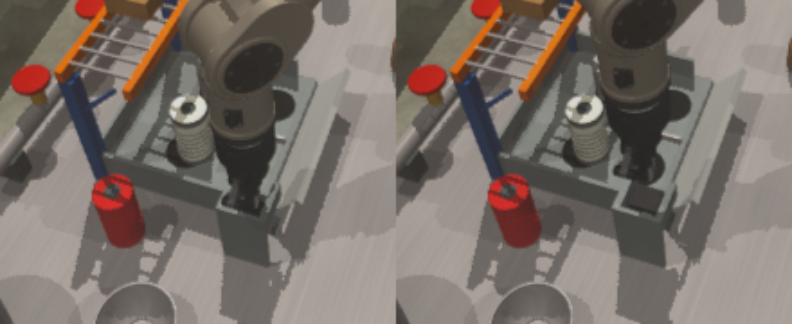

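```bash
python3 - <<'E'
from h import *
from cell import env,kin
np.set_printoptions(precision=3,suppress=True)
for deg in (24,27,30):
  o=rot(A,np.radians(deg))
  for P in ((.0756,.0603,.2126),(.1406,.0603,.1),(.05,.065,.1),(-.015,.065,.2126),(.155,.065,.1),(.155,.065,.14)):
    print(deg,P,kin.inverse_kinematics(tcp_for(bay(*P),o,.054),o))
  for a in (A,-.2,-.4,-.6):
    o=rot(a,np.radians(deg));print(a,kin.inverse_kinematics(tcp_for((.565,-.255,.08),o,.054),o))
E
```

```text
24 (0.0756, 0.0603, 0.2126) [-0.301  0.279 -0.256  2.022  0.544  0.541  0.634]
24 (0.1406, 0.0603, 0.1) [-0.406  0.521 -0.075  1.966  0.674  0.342  0.528]
24 (0.05, 0.065, 0.1) [-0.568  0.419  0.016  2.163  0.814  0.277  0.284]
24 (-0.015, 0.065, 0.2126) [-0.355  0.153 -0.302  2.19   0.585  0.532  0.482]
24 (0.155, 0.065, 0.1) [-0.393  0.54  -0.088  1.93   0.66   0.359  0.551]
24 (0.155, 0.065, 0.14) [-0.338  0.484 -0.158  1.906  0.609  0.441  0.618]
0.0255 [ 0.725  0.525 -0.391  2.071  0.082  0.197  1.939]
-0.2 [ 0.676  0.512 -0.394  2.097  0.693  0.19   1.081]
-0.4 [ 0.476  0.486 -0.21   2.116  0.813  0.185  0.706]
-0.6 [ 0.376  0.485 -0.149  2.114  0.96   0.252  0.326]
27 (0.0756, 0.0603, 0.2126) [-0.344  0.265 -0.221  2.06   0.641  0.489  0.529]
27 (0.1406, 0.0603, 0.1) [-0.499  0.514  0.029  2.008  0.779  0.265  0.398]
27 (0.05, 0.065, 0.1) [-0.714  0.422  0.172  2.204  0.985  0.201  0.084]
27 (-0.015, 0.065, 0.2126) [-0.393  0.141 -0.281  2.224  0.704  0.496  0.353]
27 (0.155, 0.065, 0.1) [-0.479  0.532  0.009  1.971  0.758  0.283  0.428]
27 (0.155, 0.065, 0.14) [-0.402  0.472 
[... 242 characters left out ...]
.241  0.188  0.022]
30 (0.0756, 0.0603, 0.2126) [-0.395  0.253 -0.177  2.097  0.763  0.442  0.399]
30 (0.1406, 0.0603, 0.1) [-0.619  0.517  0.166  2.049  0.937  0.182  0.208]
30 (0.05, 0.065, 0.1) [-0.791  0.429  0.245  2.24   1.373  0.173 -0.325]
30 (-0.015, 0.065, 0.2126) [-0.43   0.132 -0.263  2.258  0.844  0.469  0.202]
30 (0.155, 0.065, 0.1) [-0.597  0.534  0.144  2.013  0.886  0.198  0.267]
30 (0.155, 0.065, 0.14) [-0.487  0.465  0.004  1.988  0.819  0.305  0.372]
0.0255 [ 1.059  0.626 -0.778  2.112  1.193  0.188  0.941]
-0.2 [ 0.993  0.607 -0.773  2.145  1.605  0.296  0.275]
-0.4 [ 0.935  0.603 -0.781  2.156  1.667  0.429 -0.017]
-0.6 [ 0.518  0.5   -0.343  2.172  1.622  0.331 -0.311]
```

```bash
python3 - <<'E'
from h import *
from cell import env,kin
np.set_printoptions(precision=4,suppress=True)
o=rot(A,np.radians(24)); T=lambda *P:tcp_for(bay(*P),o,.054)
d=np.array([np.sin(np.radians(24)),0,-np.cos(np.radians(24))])
g=np.array([.1406,.0603,.1])
env.grip(.085)
env.reach(T(*(g-.14*d)),o)
print(env.movel(T(*g),.15,stop_force=12))
s=env.get_state(); print(s['tcp_pos']-T(*g),s['force'],s['time'])
shot('wrist','w2')
env.grip(.05,45)
s=env.get_state(); print(s['opening'],s['force'],s['time'])
shot('side','s3')
E
```

```text
False
[0.0001 0.0004 0.0007] [-0.2579  0.5963  0.2433] 7.8583
0.05537960039980117 [-2.1882  0.7381  6.0294] 8.2917
```

View pics/w2.png

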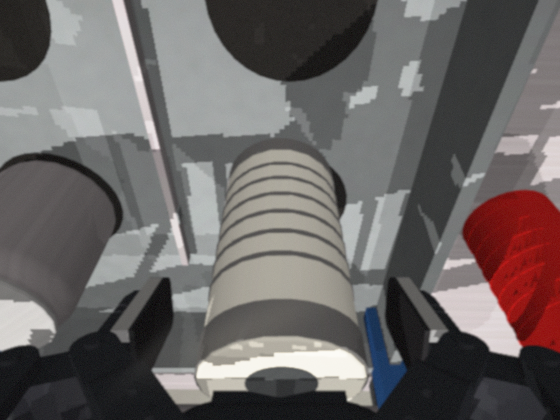

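View pics/s3.png

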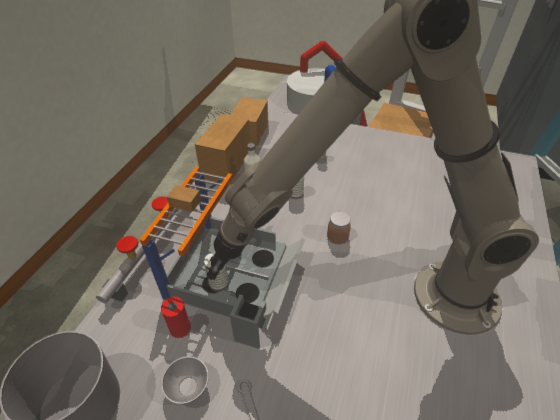

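```bash
python3 - <<'E'
from h import *
from cell import env,kin
np.set_printoptions(precision=4,suppress=True)
o=rot(A,np.radians(24)); T=lambda *P:tcp_for(bay(*P),o,.054)
d=np.array([np.sin(np.radians(24)),0,-np.cos(np.radians(24))])
env.movel(T(.1406,.0603,.106),.08); print(env.get_state()['force'])
env.movel(T(.05,.065,.106),.1); s=env.get_state();print(s['force'],s['opening'])
env.movel(T(.05,.065,.1005),.03,stop_force=10); s=env.get_state();print(s['force'],s['opening'],s['tcp_pos']-T(.05,.065,.1005))
env.grip(.085)
env.movel(T(*(np.array([.05,.065,.1])-.13*d)),.2)
env.reach([.53,.15,.44],rot(0,0))
shot('wrist','w3');print(env.get_state()['time'])
E
```

```text
[-0.2205  0.0356 -2.8071]
[ 0.6515  0.7502 -3.0277] 0.05529796888010796
[-1.2147  0.9825  6.2629] 0.05497386383405925 [0.001  0.0001 0.0005]
11.9333
```

View pics/w3.png

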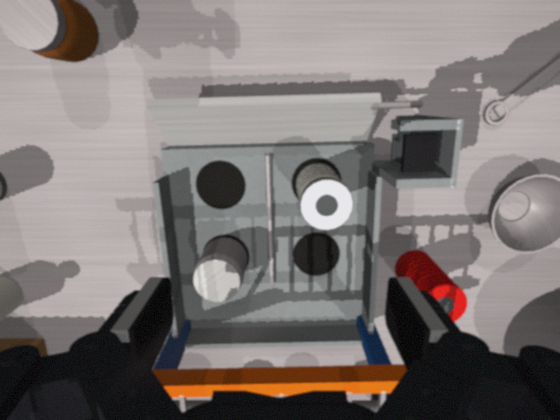

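```bash
python3 - <<'E'
from h import *
from cell import env,kin
np.set_printoptions(precision=4,suppress=True)
def top(w,z,c,r):
    m=(abs(w[...,2]-z)<.006)&(np.hypot(w[...,0]-c[0],w[...,1]-c[1])<r); q=w[m]
    cc,rr=cv2.minEnclosingCircle((q[:,:2]*1000).astype(np.float32)); return np.array(cc)/1000,rr,np.median(q[:,2]),q[:,:2].min(0)/2+q[:,:2].max(0)/2
w,p=cloud('w3.npz')
print('old',top(w,.13,(.56,.2),.07),'want',bay(.05,.065,0))
n,l,st,cen=cv2.connectedComponentsWithStats((p.max(2)<45).astype(np.uint8))
for i in range(1,n):
    if 500<st[i,4]<3000: print(cen[i],np.nanmedian(w[l==i],0))
print('rear want',bay(.155,.065,0))
env.reach([.57,-.2,.36],rot(0,0))
w,p=shot('wrist','w4')
print('new',top(w,.11,(.56,-.25),.07)); print(env.get_state()['time'])
E
```

```text
old (array([0.5604, 0.199 ]), 28.58838653564453, np.float64(0.1305319841805278), array([0.5604, 0.1991])) want [0.5593 0.199  0.    ]
[419.5147 151.8321] [0.5064 0.2983 0.1165]
[220.3121 184.503 ] [0.5629 0.0689 0.0211]
[315.8609 253.443 ] [0.6641 0.2012 0.0211]
rear want [0.6643 0.2016 0.    ]
new (array([ 0.565 , -0.2649]), 28.647798538208008, np.float64(0.11053610605852561), array([ 0.5649, -0.2648]))
13.3333
```

View pics/w4.png

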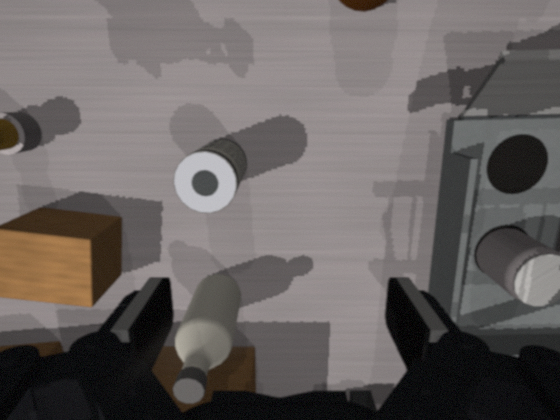

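```bash
python3 - <<'E'
from h import *
from cell import env,kin
np.set_printoptions(precision=3,suppress=True)
L=np.radians(24)
for a in (-.4,-.5,-.6,-.8):
  o=rot(a,L); d=R.from_quat(o,scalar_first=True).as_matrix()[:,2]; g=np.array([.565,-.265,.08])
  for P in (g-.13*d,g,g+[0,0,.2]): print(a,kin.inverse_kinematics(tcp_for(P,o,.054),o))
o=rot(A,L)
for P in ((0,.065,.27),(.12,.065,.228),(.12,.065,.16),(.155,.065,.1)): print(kin.inverse_kinematics(tcp_for(bay(*P),o,.054),o))
w,p=cloud('w4.npz'); print(w[255,100],w[350,205],w[300,210],w[230,100],w[300,80])
E
```

```text
-0.4 [0.27  0.204 0.05  2.163 0.068 0.359 1.428]
-0.4 [ 0.474  0.489 -0.184  2.108  0.722  0.174  0.81 ]
-0.4 [0.28  0.182 0.048 1.967 0.039 0.575 1.469]
-0.5 [0.191 0.204 0.093 2.164 0.196 0.371 1.181]
-0.5 [-0.183  0.569  0.614  2.148 -1.215  0.244  2.513]
-0.5 [0.229 0.182 0.079 1.969 0.119 0.583 1.288]
-0.6 [0.122 0.208 0.129 2.161 0.305 0.397 0.954]
-0.6 [-0.21   0.572  0.618  2.144 -1.061  0.211  2.247]
-0.6 [0.18  0.184 0.107 1.967 0.193 0.601 1.114]
-0.8 [0.009 0.228 0.18  2.137 0.447 0.475 0.58 ]
-0.8 [-0.056  0.521  0.356  2.115  0.268  0.184  0.741]
-0.8 [0.093 0.198 0.155 1.953 0.31  0.658 0.797]
[ 0.008  0.129 -0.661  2.08   0.518  0.672  0.599]
[-0.252  0.33  -0.288  1.91   0.517  0.597  0.703]
[-0.348  0.411 -0.174  1.971  0.606  0.457  0.594]
[-0.46   0.538 -0.001  1.934  0.556  0.333  0.638]
[ 0.658 -0.394  0.06 ] [ 0.726 -0.27   0.13 ] [ 0.708 -0.275  0.068] [ 0.631 -0.394  0.052] [ 0.701 -0.413  0.08 ]
```

```bash
python3 - <<'E'
from h import *
from cell import env,kin
np.set_printoptions(precision=3,suppress=True)
for deg in (20,22):
 L=np.radians(deg)
 for a in (-.2,-.4,-.6,-.8):
  o=rot(a,L); d=R.from_quat(o,scalar_first=True).as_matrix()[:,2]; g=np.array([.565,-.265,.08])
  for P in (g-.13*d,g): print(deg,a,kin.inverse_kinematics(tcp_for(P,o,.054),o))
E
```

```text
20 -0.2 [ 0.402  0.241 -0.023  2.076 -0.121  0.483  1.849]
20 -0.2 [ 0.422  0.496 -0.069  2.057 -0.1    0.246  1.831]
20 -0.4 [0.277 0.231 0.048 2.092 0.035 0.471 1.465]
20 -0.4 [ 0.281  0.492  0.056  2.072 -0.005  0.23   1.501]
20 -0.6 [0.157 0.234 0.115 2.091 0.183 0.494 1.089]
20 -0.6 [0.145 0.499 0.177 2.076 0.091 0.241 1.172]
20 -0.8 [0.055 0.251 0.17  2.072 0.288 0.547 0.758]
20 -0.8 [0.035 0.516 0.27  2.066 0.172 0.28  0.864]
22 -0.2 [ 0.416  0.228 -0.032  2.11  -0.15   0.43   1.881]
22 -0.2 [ 0.441  0.492 -0.088  2.08  -0.118  0.194  1.854]
22 -0.4 [0.274 0.217 0.048 2.127 0.049 0.415 1.449]
22 -0.4 [ 0.275  0.487  0.061  2.097 -0.001  0.175  1.495]
22 -0.6 [0.14  0.22  0.122 2.126 0.236 0.445 1.029]
22 -0.6 [0.115 0.497 0.205 2.101 0.116 0.188 1.138]
22 -0.8 [0.031 0.239 0.176 2.105 0.361 0.509 0.677]
22 -0.8 [-0.007  0.517  0.309  2.09   0.218  0.232  0.805]
```

```bash
python3 - <<'E'
from h import *
from cell import env,kin
np.set_printoptions(precision=4,suppress=True)
L=np.radians(22);o=rot(-.8,L); d=R.from_quat(o,scalar_first=True).as_matrix()[:,2]; g=np.array([.565,-.265,.08])
T=lambda P:tcp_for(P,o,.054)
env.reach(T(g-.13*d),o)
print(env.movel(T(g),.15,stop_force=12)); s=env.get_state();print(s['tcp_pos']-T(g),s['force'])
env.grip(.05,45);s=env.get_state();print(s['opening'],s['force'])
env.movel(T(g+[0,0,.05]),.1); s=env.get_state();print(s['opening'],s['force'],s['time'])
shot('wrist','w5'); shot('scene','sc5')
cv2.imwrite('pics/w5c.png',np.hstack([cv2.imread('pics/w5.png')[:,80:480],cv2.imread('pics/sc5.png')[:,140:520]]))
E
```

```text
False
[ 0.0003 -0.      0.0007] [-0.1397  1.5032 -0.4378]
0.055250102996940026 [-1.6293  3.2504  6.8361]
0.055428327659314484 [-0.0805  1.0013 -3.4734] 16.425
```

View pics/w5c.png

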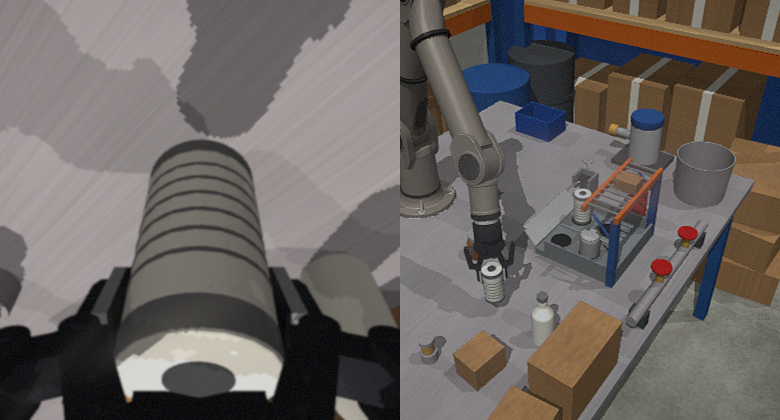

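```bash
python3 - <<'E'
from h import *
from cell import env,kin
np.set_printoptions(precision=4,suppress=True)
L=np.radians(22);o=rot(-.8,L); g=np.array([.565,-.265,.08])
env.movel(tcp_for(g+[0,0,.21],o,.054),.2)
o=rot(A,L);T=lambda *P:tcp_for(bay(*P),o,.054)
env.reach(T(0,.065,.28),o)
s=env.get_state();print(s['opening'],s['force'],s['time'],s['tcp_pos']-T(0,.065,.28))
env.movel(T(.02,.065,.23),.2)
print(env.movel(T(.12,.065,.23),.15,stop_force=12))
shot('side','s6');shot('wrist','w6')
s=env.get_state();print(s['opening'],s['force'],s['time'])
cv2.imwrite('pics/w6c.png',np.hstack([cv2.imread('pics/w6.png')[:,80:480],cv2.imread('pics/s6.png')[:,60:440]]))
E
```

```text
0.05517931669375261 [-0.1682  0.612  -3.9568] 19.175 [ 0.0007 -0.0015 -0.0001]
False
0.055132741998158895 [ 0.6706  1.1527 -3.8158] 20.5083
```

View pics/w6c.png

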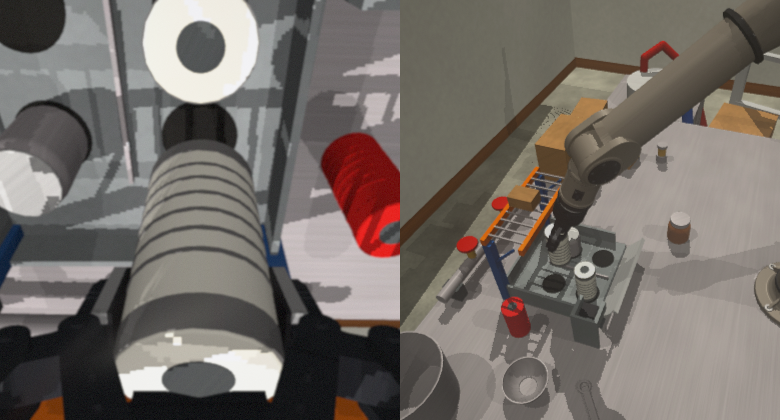

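```bash
python3 - <<'E'
from h import *
from cell import env,kin
np.set_printoptions(precision=4,suppress=True)
L=np.radians(22)
o=rot(A,L);T=lambda *P:tcp_for(bay(*P),o,.054)
print(env.movel(T(.12,.065,.16),.12,stop_force=12))
print(env.movel(T(.155,.065,.106),.1,stop_force=12))
s=env.get_state();print(s['opening'],s['force'],s['tcp_pos']-T(.155,.065,.106))
print(env.movel(T(.155,.065,.1003),.03,stop_force=8))
s=env.get_state();print(s['opening'],s['force'],s['tcp_pos']-T(.155,.065,.1003))
shot('side','s7');shot('wrist','w7')
cv2.imwrite('pics/w7c.png',np.hstack([cv2.imread('pics/w7.png')[:,80:480],cv2.imread('pics/s7.png')[:,60:440]]))
E
```

```text
False
False
0.055232101565766925 [-0.3279  0.8942 -2.1499] [0.     0.0002 0.0003]
True
0.05493672060686095 [-1.0149  0.4177  4.8633] [0.0004 0.0004 0.0008]
```

View pics/w7c.png

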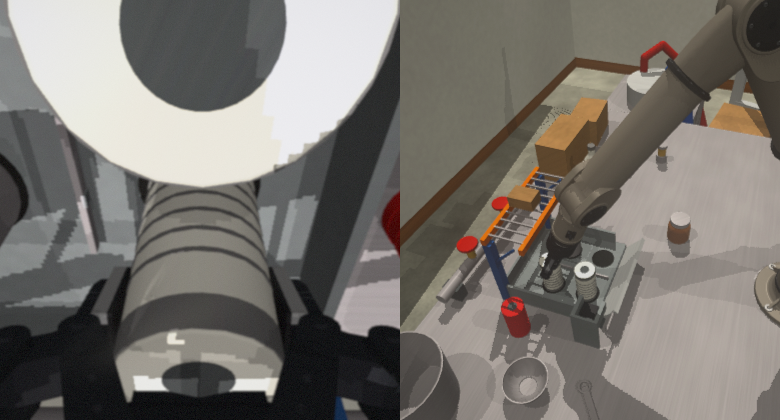

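```bash
python3 - <<'E'
from h import *
from cell import env,kin
np.set_printoptions(precision=4,suppress=True)
L=np.radians(22)
o=rot(A,L);T=lambda *P:tcp_for(bay(*P),o,.054)
env.grip(.085)
g=np.array([.155,.065,.1]);d=np.array([np.sin(L),0,-np.cos(L)])
print(env.movel(T(*(g-.15*d)),.18,stop_force=12))
env.reach([.50,.15,.46],rot(0,0))
w,p=shot('wrist','w8')
def top(w,z,c,r):
    m=(abs(w[...,2]-z)<.006)&(np.hypot(w[...,0]-c[0],w[...,1]-c[1])<r); q=w[m]
    cc,rr=cv2.minEnclosingCircle((q[:,:2]*1000).astype(np.float32)); return np.array(cc)/1000,rr,np.median(q[:,2])
print(top(w,.13,bay(.05,.065,0),.045),bay(.05,.065,0)); print(top(w,.13,bay(.155,.065,0),.045),bay(.155,.065,0))
print(env.get_state()['time'])
o=rot(A,0)
for P in ((-.09,-.02,.15),(-.09,-.02,.068),(-.02,-.02,.075)):print(kin.inverse_kinematics(tcp_for(bay(*P),o,.073),o))
E
```

```text
False
(array([0.5603, 0.1989]), 28.71369743347168, np.float64(0.13057600354969323)) [0.5593 0.199  0.    ]
(array([0.6632, 0.2022]), 29.049983978271484, np.float64(0.13051388670059633)) [0.6643 0.2016 0.    ]
24.6833
[ 0.0657  0.2346 -0.5201  2.1551  0.1635  0.7888  1.038 ]
[ 0.0219  0.3844 -0.4913  2.2164  0.3158  0.6061  0.8954]
[ 0.0078  0.4523 -0.4347  2.064   0.2955  0.6841  0.9768]
```

View pics/w8.png

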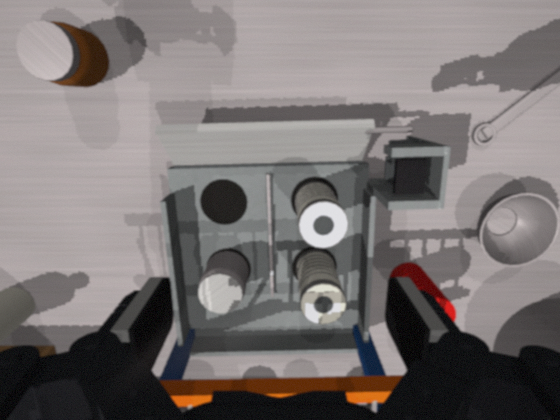

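```bash
python3 - <<'E'
from h import *
from cell import env,kin
np.set_printoptions(precision=4,suppress=True)
o=rot(A,0);T=lambda *P:tcp_for(bay(*P),o,.073)
env.grip(0.0)
env.reach(T(-.09,-.02,.16),o)
env.movel(T(-.09,-.02,.065),.15,stop_force=10)
f0=env.get_state()['force']
for x,z,v in ((-.06,.067,.1),(-.035,.073,.08),(-.024,.077,.05),(-.019,.078,.03),(-.015,.078,.03)):
    r=env.movel(T(x,-.02,z),v,stop_force=15)
    s=env.get_state();print(x,r,s['force']-f0,(Rb.T@(s['tcp_pos']-O))[:3])
    if r:break
shot('side','s9');print(s['time'])
cv2.imwrite('pics/s9c.png',cv2.resize(cv2.imread('pics/s9.png')[190:360,110:330],None,fx=3,fy=3))
E
```

```text
-0.06 False [-3.2972 -0.2757 -1.2525] [-0.0601 -0.0201  0.1402]
-0.035 False [-4.1236 -0.0206  1.715 ] [-0.0356 -0.0201  0.1461]
-0.024 False [-3.1982 -0.4719 -2.1231] [-0.0243 -0.0202  0.1497]
-0.019 False [-0.5876 -0.8601 -0.5782] [-0.018  -0.0199  0.1514]
-0.015 False [-6.2889 -0.0953  3.9   ] [-0.0156 -0.0198  0.1511]
29.1
```

View pics/s9c.png

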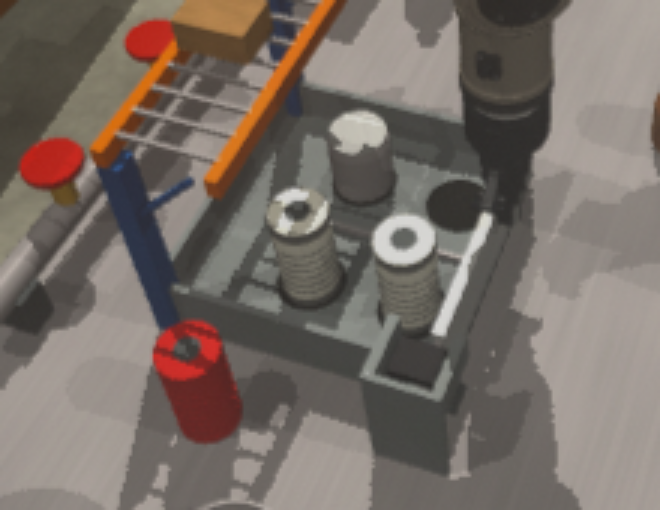

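```bash
python3 - <<'E'
from h import *
from cell import env,kin
np.set_printoptions(precision=4,suppress=True)
o=rot(A,0);T=lambda *P:tcp_for(bay(*P),o,.073)
r=env.movel(T(-.008,-.02,.078),.02,stop_force=10);s=env.get_state();print(r,s['force'],Rb.T@(s['tcp_pos']-O))
env.movel(T(-.05,-.02,.078),.1)
env.movel(T(-.09,-.02,.16),.2)
env.reach([.50,.15,.46],rot(0,0))
w,p=shot('wrist','w10');shot('side','s10');shot('scene','sc10');print(env.get_state()['time'])
g=p.max(2);m=(w[...,2]>.09)&(w[...,2]<.11)&(w[...,0]>.44)&(w[...,0]<.53)&(w[...,1]<.255)&(w[...,1]>-.02)
q=w[m];print(np.median(q,0),np.polyfit(q[:,1],q[:,0],1),bay(-.004,0,.1))
def top(w,z,c,r):
    m=(abs(w[...,2]-z)<.006)&(np.hypot(w[...,0]-c[0],w[...,1]-c[1])<r); q=w[m]
    cc,rr=cv2.minEnclosingCircle((q[:,:2]*1000).astype(np.float32)); return np.array(cc)/1000,rr,np.median(q[:,2])
for x in(.05,.155):print(top(w,.13,bay(x,.065,0),.045),bay(x,.065,0))
cv2.imwrite('pics/c10.png',np.hstack([p[:,100:500],cv2.imread('pics/s10.png')[:,60:440]]))
E
```

```text
True [-2.3154  0.3843  1.4295] [-0.0156 -0.0199  0.1504]
31.6167
[0.5054 0.1285 0.1014] [-0.0249  0.5084] [0.507  0.1326 0.1   ]
(array([0.5606, 0.1984]), 28.767263412475586, np.float64(0.1305383214763269)) [0.5593 0.199  0.    ]
(array([0.6616, 0.2054]), 28.574153900146484, np.float64(0.1305580962868488)) [0.6643 0.2016 0.    ]
```

View pics/c10.png

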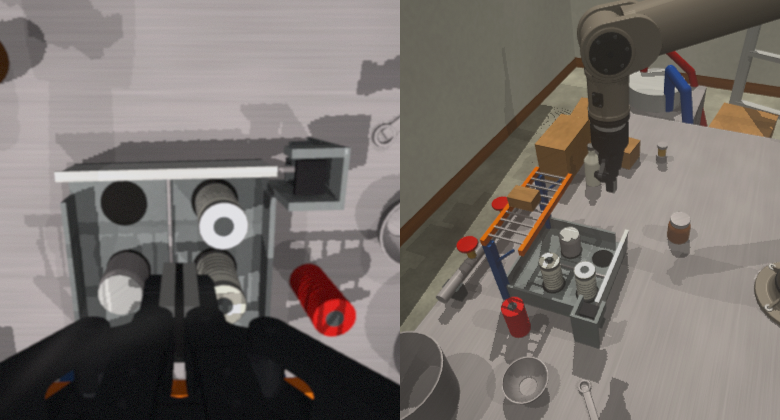

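View pics/sc10.png

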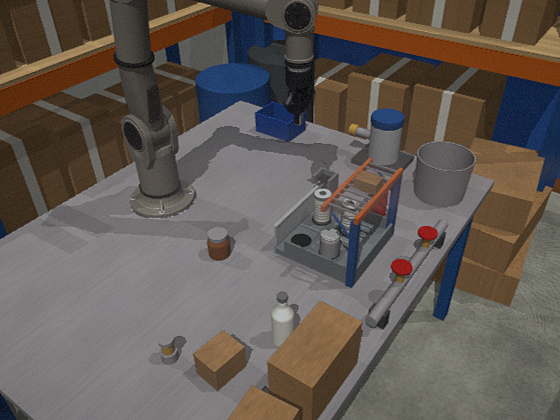

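```bash
python3 - <<'E'
from cell import env,job
env.dwell(.3)
job.job_done(); print(env.get_state()['time'])
E
```

```text
the job is handed in; nothing more can be done
the job is handed in; nothing more can be done
```

The whole job is done and handed in, at about 32 s on the robot's clock. I pressed the pad so the flap sprang open, and moved the old canister from the back of the left lane to the front mark. I then stood the new one on the rear mark behind it, let go and pushed the flap shut.

- **Canisters:** both stand upright (tops at 130.5 mm) and measured within about 1.5 mm of their marks after release. A last picture put the new one about 5 mm off. The closed fingers partly hid it in that view, so I trusted the earlier clear view, but I did not check it again.
- **How the old one moved:** I lifted it about 6 mm and carried it forward rather than sliding it along the floor.
- **Flap:** the push force dropped and then hit a firm stop, as expected when the pin rides over the hook. With the arm away, the flap's edge stands where it did at the start, within 1 mm, so I take it as caught. I did not test the catch any other way.
- **Other things:** in the last pictures I could see no change in the tin, jar, flask, carton, coupling, bowl, spanner or the red look-alike. I did not measure their positions again.

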